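Let a ratchet press down onto a bottle

TASK

The weighted plate of the small ratchet press hangs over a bottle, held by the spring pawl under the crank's knob. Take the load off the pawl by easing the crank a few millimetres in its raising direction (clockwise from above), then lift the knob to pull the pawl clear and let the crank turn back slowly under the load, keeping the pawl up until the plate's foot has come gently to rest with its full weight on the bottle. Stay like that for a second, then lower the knob back down and let go; do not drag the pawl out under load, let the crank run, force the plate down on the bottle, or disturb the bottles.

Things in the scene. Friction and masses are not known exactly. Their poses are not given: they have to be found in the camera images.
- knob_grip (a point): middle of the black round crank knob (26 mm diameter, from 15 mm below this point to 13 above), 101 mm over the worktop with the pawl down. Take it from above; it spins freely about its upright axis, so the gripper need not turn with the crank. The crank's end begins 21 mm below this point; keep the fingers above it. Lifting the knob lifts the pawl: 12 mm to a stop, spring 4 to 6 N.
- crank_axis (a point): point on the crank's upright axis, 101 mm above the worktop (level with knob_grip when the pawl is down). The knob runs on a circle of 80 mm radius about it, on the robot's side of the press.
- crank (a joint): crank angle in rad, 0 at the start, growing counter-clockwise from above = lowering: 1 rad lowers the plate 35 mm (knob travels 80 mm). The load drives it with 4 to 7 N at the knob until the foot meets the bottle, somewhere at 0.5 to 1.4 rad; then the load is gone, and a push at the knob presses the bottle 2.3 times as hard. Over 1.5 rad/s counts as running.
- pawl (a joint): lift of the pawl in m: 0 = down between the teeth, 0.012 = stop. The teeth stand 6 mm above the pawl's tip, which is clear of them from 0.0065 on. A pawl lifted less catches on the next tooth. With the plate on any of the bottles the pawl stands over a gap and drops fully when let down.
- stand: fixed grey ratchet press, origin under the crank axis at worktop level; its x points from the crank axis to the guide column (115 mm away, 250 mm tall, behind the crank), z up. Round housing 190 mm in diameter with the toothed ring on top, 52 mm high.
- ratchet_ring: fixed steel ring of saw teeth under the crank, origin as the stand's, tooth pitch 0.35 rad (28 mm at the knob). At the start the load holds the pawl against an upright tooth face. In the raising direction the pawl moves freely for about 17 mm at the knob, then meets a ramp that lifts it over the next tooth.
- press_plate: round steel weight, 64 mm across, with a 48 mm rubber foot on a thread below it, hanging to the right of the guide column; 1.15 kg (may differ by a fifth). The foot's underside is 8 to 13 mm below the steel's; how far it is screwed out differs each time and is not measured, so the touch-down must be felt. Origin on its axis, 128.6 mm below the steel's underside.
- plate_underside (a point): centre of the steel weight's flat underside (not the foot's), 128.6 mm above the worktop at the start.
- amber_60: brown screw-cap bottle, 42 mm diameter, 85 mm tall, origin at the centre of its underside. It, the buffer bottle or the clear bottle stands under the plate, the other two stand to the right of the press.
- buffer_4: larger white screw-cap bottle, 52 mm diameter, 98 mm tall, origin at the centre of its underside.
- sample_bottle: clear glass bottle with a wide open neck, 44 mm diameter, 74 mm tall, origin at the centre of its underside.

How it is judged:
On the way, in this order (a step that is already met when the one before it is completed fails the run):
1. the crank is eased in the raising direction, off the tooth face, with the pawl still down (value of joint crank below -0.012 rad and value of joint pawl below 0.003 m), for 0.1 s.
2. the pawl is lifted clear of the teeth (value of joint pawl above 0.0063 m), for 0.2 s.
3. the plate rests with its weight (over 7 N) on the bottle and the crank stands still, with the pawl still held up ((contact force between press_plate and amber_60 above 7 N or contact force between press_plate and buffer_4 above 7 N or contact force between press_plate and sample_bottle above 7 N) and value of joint pawl above 0.0045 m and velocity of joint crank between -0.1 and 0.1 rad/s), for 0.4 s.
At the end, for the whole second after the job is handed in: the plate rests at standstill with more than 7 N on the bottle under it, and the knob has sprung back down (pawl under 4 mm) and is let go ((contact force between press_plate and amber_60 above 7 N or contact force between press_plate and buffer_4 above 7 N or contact force between press_plate and sample_bottle above 7 N) and velocity of joint crank between -0.05 and 0.05 rad/s and value of joint pawl below 0.004 m); the robot touches nothing.
It fails at once if the pawl is dragged up with the load still on the tooth face (value of joint pawl above 0.002 m and contact force between ratchet_ring and anything else above 2.5 N and value of joint crank between -0.02 and 0.03 rad).
It fails at once if the crank runs back faster than 1.5 rad/s (velocity of joint crank above 1.5 rad/s).
It fails at once if the plate is pressed on a bottle with more than 35 N (contact force between press_plate and amber_60 above 35 N or contact force between press_plate and buffer_4 above 35 N or contact force between press_plate and sample_bottle above 35 N).
It fails at once if a bottle is tipped or pushed more than 20 mm from its place (distance of any of amber_60, buffer_4, sample_bottle from where it was at the start of the episode above 0.02 m or angle between any of amber_60, buffer_4, sample_bottle's own z axis and vertical above 0.25 rad).
It also fails if it takes over 72 s, if anything falls off the work surface, if the arm or the gripper's body presses on something with over 40 N, if the wrist force passes 120 N, or if a joint passes its speed limit or range.

ROBOT

A 6-joint arm with a two-finger parallel gripper is mounted at the origin on a cart in front of the work surface, level with it; the furniture and walls round the work are solid. World frame = base frame: x ahead of the robot, y to its left, z up, the work surface at z = 0. Lengths are in m, angles in rad, forces in N, time in s.
With the tool pointing down it reaches from about 0.325 to 0.85 m from the base axis. Payload 15.5 kg.
Tool frame: the origin (TCP) lies between the finger pads; the fingertips stand 14 mm ahead of it and the grasp point (between the pads) lies 5 mm behind it; z points along the fingers, y is the line along which they close (so a half turn about z gives the same grasp; the last joint's range is limited). The gripper opens to 91 mm and grips with 3 to 60 N. Pads are 32 mm wide; open, the fingers measure 118 mm over their backs; the gripper's body (76 mm by 178 mm) begins 60 mm behind the grasp point.
Start: joints at [-1.24, 0.494, 1.345, -0, 1.302, -0.096], TCP at [0.259, -0.569, 0.228] pointing down, gripper open.
Joint ranges: [-2.91, 2.91], [-0.82, 2.16], [0.22, 2.67], [-1.22, 4.37], [0.12, 2.79], [-3.08, 3.08]. Speed limits (rad/s): [1.89, 1.89, 2.57, 3.01, 3.01, 3.01].

INTERFACE

Orientations are given as a unit quaternion [w, x, y, z].
In Python, from plant import r, grab_frame, camera_info, spotter gives the robot as it stands.
- The arm moves only by the tool apply_moves, never from a script. Its argument "motion" is a list that holds one entry, the list of rows, each a list of 5 numbers: the shift along the tool's x, y, z in cm, then the turn about the tool's z in degrees, then the opening, from 0 (shut) to 1 (fully open). In form: [[[dx, dy, dz, twist, fingers], ...]]. A call has 1 to 12 rows; each row is the pose to reach, as a shift and turn from the pose commanded when the call began, along the tool's axes at that moment; what a row does not reach only later rows make up. A row lasts 1/10 s, in which the tool goes at most 50 mm and 8.59 degrees, less where a joint would pass 70% of its speed; a pose out of reach is approached as far as the arm can. A call with a gripper value outside its range is refused whole. The fingers move at their own pace and stop on an object; the grip force is fixed at half the most. Time passes only in rows, so rows that repeat a pose let the fingers close. It gives the time, the measured TCP pose, the force, the opening and the grip force at its end, in the units of the state.
- r.read_state(): the state, without advancing time (a new reading comes with each control period).
- grab_frame(name): name is "scene" or "top" or "wrist"; returns the picture (420x560x3 uint8, red, green, blue); there is no depth.
- camera_info(name): a dict with "mtx" (3x3 intrinsics, pixels), "k1" (the pictures are not rectified: a ray, as slopes to the right and down, at radius r is drawn at 1 + k1 r^2 times it, then the intrinsics apply), "pose" (4x4, takes a point from camera to world coordinates). Camera axes: x right, y down, z forward; pixel columns grow to the right and rows downward; lengths in m; the calibration is good to about 2 mm. A picture is of the moment at which its call begins: read the wrist's pose just before it. camera_info takes no time and is no camera call; for the wrist camera it gives the pose at the moment of the call.
- r.hand_in(): hands the job in; it is judged then, once.
Trained networks look in the newest picture that a camera, given by its name, has taken for a name from the list of things; names that differ only in an ending like _2 or _b are one class to them, and where a whole thing is asked for, a point or a joint stands for the part that bears it (a point fixed in the world has none). Each returns a list of dicts, best first, with "confidence" (0 to 1); they miss things now and then, are a little off and sometimes report something else, mostly with a low value. They report only what shows in the picture. A call takes as long as a camera call.
- spotter.find_in(camera, target): "centre" ([x, y, z] in m, in world coordinates, good to about 4 mm: the middle of the surface that is visible of it).
- spotter.tip_of(camera, target): "centre" ([x, y, z] in m, in world coordinates, good to about 4 mm: a listed point, or the origin of a listed thing).
The state is a dict: "t": time; "joints": joint angles; "joint_velocities": joint speeds; "joint_torque": joint torques, N m; "eef_pos": TCP position; "eef_rot": TCP orientation; "ft_force": force on the tool from outside, world axes, zero at the start; "torque": the same for the moment, N m; "width": finger opening in m; "grip_force": force on a finger pad.
Only numpy, scipy, OpenCV 4.12 (cv2) and the standard library are available. Lean on these libraries where they do the work, as an engineer would, in place of code of your own. Each camera call takes 0.05 s, during which the arm holds its last target. There are 200 camera calls.

## Working session

There is one attempt and no reset: what is moved stays moved. The work goes in short steps, Python scripts to look and compute and a tool call to move; the robot and the scene stay as the last step left them, time stands still between calls to the robot, and variables do not carry over. Pictures are saved under pics/ and viewed, at most 10 in all, crops included, and the job is handed in when it is done.

Besides the shell and the picture viewer there is one more tool, called after ">>>" as name([rows], argument=value, ...), one row to a line, values as JSON. apply_moves: Moves the arm, as the interface text tells. Its arguments: {"type":"object","properties":{"motion":{"type":"array","items":{"type":"array","items":{"type":"array","items":{"type":"number"}}}}},"required":["motion"]}

```bash
mkdir -p pics
cat > h.py <<'E'
from plant import r, grab_frame, camera_info, spotter
import numpy as np, cv2
def look(cams, names, n=2):
    for c in cams:
        for k in range(n):
            im=grab_frame(c)
            for m in names:
                d=spotter.tip_of(c,m)
                print(c,m,[(np.round(x['centre'],4).tolist(),round(x['confidence'],2)) for x in d[:2]])
    return im
E
python3 - <<'E'
from h import *
s=r.read_state(); print({k:np.round(v,3).tolist() for k,v in s.items()})
for c in ['scene','top']:
    im=grab_frame(c); cv2.imwrite(f'pics/{c}0.png',im[:,:,::-1])
    i=camera_info(c); print(c,np.round(i['pose'],3).tolist(),np.round(i['mtx'],1).tolist(),i['k1'])
    for m in ['knob_grip','crank_axis','stand','plate_underside']:
        d=spotter.tip_of(c,m); print(c,m,[(np.round(x['centre'],4).tolist(),round(x['confidence'],2)) for x in d[:2]])
print(r.read_state()['t'])
E
```

```text
{'t': 0.0, 'joints': [-1.239, 0.494, 1.346, -0.0, 1.303, -0.095], 'joint_velocities': [0.001, -0.0, -0.001, -0.0, 0.001, -0.002], 'joint_torque': [-0.001, -87.883, -38.185, 0.071, 0.053, -0.0], 'eef_pos': [0.259, -0.569, 0.227], 'eef_rot': [-0.001, 0.977, 0.212, -0.0], 'ft_force': [-0.419, -0.825, -0.431], 'torque': [0.051, 0.037, -0.052], 'grip_force': 0.0, 'width': 0.091}
scene [[-0.758, -0.381, 0.53, 0.081], [-0.652, 0.466, -0.598, 0.437], [-0.019, -0.798, -0.602, 0.711], [0.0, 0.0, 0.0, 1.0]] [[476.0, 0.0, 284.5], [0.0, 476.0, 212.1], [0.0, 0.0, 1.0]] -0.09023091884006901
scene knob_grip [([0.5137, -0.0982, 0.103], 0.7), ([0.56, -0.1555, 0.1001], 0.45)]
scene crank_axis [([0.5602, -0.1559, 0.0995], 0.71)]
scene stand [([0.5644, -0.1542, 0.0017], 0.88)]
scene plate_underside [([0.6582, -0.2748, 0.1267], 0.84), ([0.5635, -0.155, 0.001], 0.61)]
top [[0.009, -0.98, 0.199, 0.469], [-1.0, -0.006, 0.014, -0.196], [-0.013, -0.199, -0.98, 0.961], [0.0, 0.0, 0.0, 1.0]] [[510.7, 0.0, 264.4], [0.0, 510.7, 209.0], [0.0, 0.0, 1.0]] -0.08057940137351204
top knob_grip [([0.5094, -0.0912, 0.1036], 0.53)]
top crank_axis [([0.5558, -0.1553, 0.1005], 0.56)]
top stand [([0.56, -0.1589, -0.0013], 0.8), ([0.6598, -0.2724, 0.1249], 0.58)]
top plate_underside []
0.5
```

View pics/top0.png

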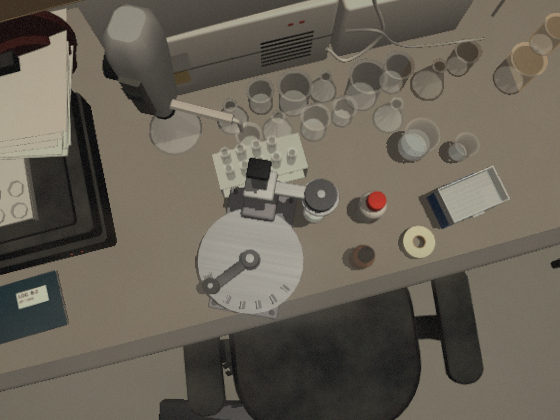

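View pics/scene0.png

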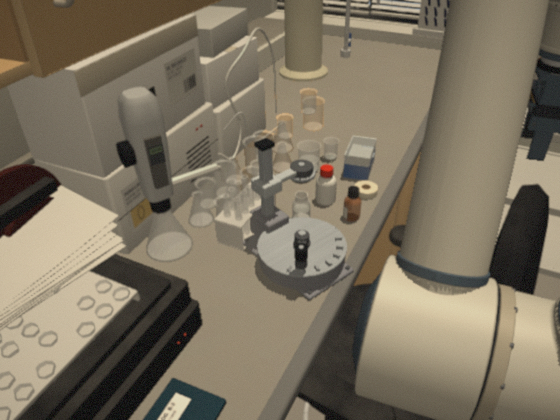

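The top view shows the crank axis at about (250,259), the knob at (211,286) and the plate at (321,195), with the clear bottle under the plate at about (313,215). The scene view agrees, with the knob at about (301,245). I'll move nearer for wrist views.

>>> apply_moves([
  [[4, -3.6, 0, 0, 1], [8, -7.2, 0, 0, 1], [11, -10, 0, 0, 1], [14.5, -13, 0, 0, 1], [18, -16, 0, 0, 1], [21.5, -19.3, 0, 0, 1], [25, -22.5, 0, 0, 1], [28.5, -25.6, 0, 0, 1], [32, -28.8, 0, 0, 1], [35.5, -32, 0, 0, 1], [35.5, -32, 0, 0, 1], [35.5, -32, 0, 0, 1]],
])

```text
t: 1.7
eef_pos: [0.4497, -0.1298, 0.228]
eef_rot: [0.0, 0.977, 0.213, 0.0]
ft_force: [-0.1, -1.1, 0.5]
width: 0.0914
grip_force: 0.0
```

Run:
```python
from h import *
s=r.read_state(); print({k:np.round(s[k],3).tolist() for k in ['t','eef_pos','eef_rot','ft_force']})
im=look(['wrist'],['knob_grip','crank_axis','stand'],2)
cv2.imwrite('pics/w1.png',im[:,:,::-1])
i=camera_info('wrist'); print(np.round(i['pose'],4).tolist(),np.round(i['mtx'],1).tolist(),i['k1'])
look(['wrist'],['plate_underside','sample_bottle','amber_60','buffer_4'],1)
look(['top','scene'],['knob_grip','sample_bottle'],1)
```

```text
{'t': 1.7, 'eef_pos': [0.45, -0.13, 0.228], 'eef_rot': [0.0, 0.977, 0.213, 0.0], 'ft_force': [-0.144, -1.149, 0.46]}
wrist knob_grip [([0.5123, -0.0935, 0.1037], 0.65)]
wrist crank_axis [([0.5609, -0.1573, 0.0978], 0.63)]
wrist stand [([0.5615, -0.155, 0.0045], 0.57)]
wrist knob_grip [([0.5113, -0.0961, 0.1017], 0.91)]
wrist crank_axis [([0.5592, -0.1589, 0.0989], 0.59)]
wrist stand [([0.5642, -0.1557, 0.0039], 0.72)]
[[0.4115, -0.8779, -0.2447, 0.5185], [-0.9114, -0.3963, -0.1108, -0.1001], [0.0003, 0.2686, -0.9633, 0.383], [0.0, 0.0, 0.0, 1.0]] [[371.6, 0.0, 282.1], [0.0, 371.6, 211.2], [0.0, 0.0, 1.0]] 0.01492661401727837
wrist plate_underside []
wrist sample_bottle [([0.6645, -0.2737, -0.0036], 0.97)]
wrist amber_60 [([0.5704, -0.357, -0.0016], 0.58)]
wrist buffer_4 []
top knob_grip []
top sample_bottle [([0.5597, -0.1569, 0.0021], 0.73), ([0.659, -0.2798, 0.0014], 0.42)]
scene knob_grip [([0.5117, -0.096, 0.1022], 0.55)]
scene sample_bottle [([0.66, -0.2735, -0.0009], 0.6)]
```

View pics/w1.png

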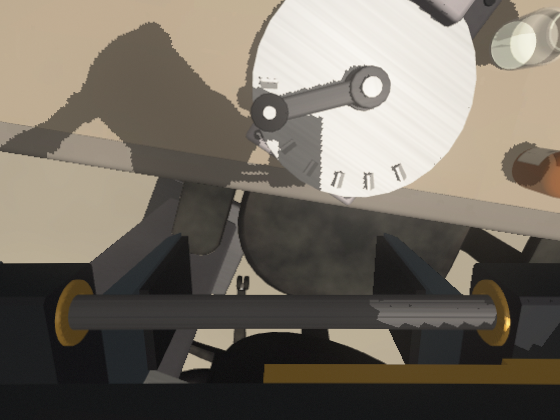

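The wrist view shows the knob top at (269,112), the hub at (371,86) and the clear bottle under the plate at (515,45). I'll triangulate the knob and the hub.

```bash
cat >> h.py <<'E'
def ray(c,u,v):
    i=camera_info(c);K=np.array(i['mtx']);P=np.array(i['pose'])
    d=cv2.undistortPoints(np.array([[[u,v]]],float),K,np.array([i['k1'],0,0,0,0.]))[0,0]
    w=P[:3,:3]@np.array([d[0],d[1],1]); return P[:3,3],w/np.linalg.norm(w)
def tri(obs):
    A=np.zeros((3,3));b=np.zeros(3)
    for o in obs:
        p,w=ray(*o);M=np.eye(3)-np.outer(w,w);A+=M;b+=M@p
    return np.linalg.solve(A,b)
def at(c,u,v,z):
    p,w=ray(c,u,v); return p+w*(z-p[2])/w[2]
E
python3 - <<'E'
from h import *
print('knob',tri([('wrist',269,112),('top',211,286)]),'hub',tri([('wrist',371,86),('top',250,259)]))
for z in (.101,.114): print(z,at('wrist',269,112,z),at('top',211,286,z),at('wrist',371,86,z),at('top',250,259,z))
E
```

```text
knob [ 0.511955   -0.09183944  0.07741244] hub [ 0.56227071 -0.15816227  0.06554678]
0.101 [ 0.51184142 -0.09190063  0.101     ] [ 0.51146259 -0.09515771  0.101     ] [ 0.55852932 -0.15141444  0.101     ] [ 0.55734896 -0.15986736  0.101     ]
0.114 [ 0.51215453 -0.0922384   0.114     ] [ 0.51081674 -0.09668094  0.114     ] [ 0.55669017 -0.14900868  0.114     ] [ 0.55600956 -0.16041255  0.114     ]
```

>>> apply_moves([
  [[3, -0.3, 2, 0, 1], [6, -0.6, 3.5, 0, 1], [7.1, -0.65, 5, 0, 1], [7.1, -0.65, 5, 0, 1], [7.1, -0.65, 5, 0, 1]],
])

```text
t: 3.15
eef_pos: [0.5109, -0.0954, 0.1779]
eef_rot: [-0.0, 0.977, 0.212, -0.0]
ft_force: [-0.3, -0.4, -0.2]
width: 0.0912
grip_force: 0.0
```

Run:
```python
from h import *
s=r.read_state(); print({k:np.round(s[k],4).tolist() for k in ['t','eef_pos','eef_rot','ft_force']})
im=look(['wrist'],['knob_grip','crank_axis'],3)
cv2.imwrite('pics/w2.png',im[:,:,::-1])
```

```text
{'t': 3.15, 'eef_pos': [0.5109, -0.0954, 0.1779], 'eef_rot': [-0.0002, 0.9773, 0.212, -0.0005], 'ft_force': [-0.3021, -0.3781, -0.1847]}
wrist knob_grip [([0.5155, -0.0933, 0.1043], 0.91)]
wrist crank_axis [([0.5594, -0.1573, 0.1001], 0.89)]
wrist knob_grip [([0.5115, -0.0945, 0.1004], 0.61)]
wrist crank_axis [([0.5593, -0.1584, 0.1009], 0.79)]
wrist knob_grip []
wrist crank_axis [([0.5626, -0.1585, 0.102], 0.75)]
```

View pics/w2.png

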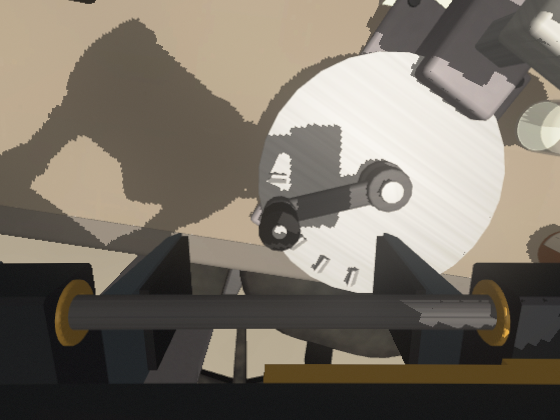

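The wrist view shows the knob at about (280,228), centred between the fingers, and the hub at (391,189). I'll check the height from the two wrist views.

Run:
```python
from h import *
P1=np.array([[0.4115,-0.8779,-0.2447,0.5185],[-0.9114,-0.3963,-0.1108,-0.1001],[0.0003,0.2686,-0.9633,0.383]])
def w1(u,v):
    d=P1[:,:3]@np.array([(u-282.1)/371.6,(v-211.2)/371.6,1]);return P1[:,3],d/np.linalg.norm(d)
for a,b in [((269,112),(280,226)),((371,86),(391,189))]:
    A=np.zeros((3,3));B=np.zeros(3)
    for p,w in [w1(*a),ray('wrist',*b)]:
        M=np.eye(3)-np.outer(w,w);A+=M;B+=M@p
    print(np.linalg.solve(A,B), at('wrist',*b,.114))
```

```text
[ 0.5120292  -0.09321243  0.10248074] [ 0.51569938 -0.09219882  0.114     ]
[ 0.56190499 -0.15679652  0.07712017] [ 0.56457514 -0.14345552  0.114     ]
```

>>> apply_moves([
  [[0.1, -0.1, 3, 0, 1], [0.1, -0.1, 5.5, 0, 1], [0.1, -0.1, 7, 0, 1], [0.1, -0.1, 7.5, 0, 0.9], [0.1, -0.1, 7.5, 0, 0.7], [0.1, -0.1, 7.5, 0, 0.5], [0.1, -0.1, 7.5, 0, 0.35], [0.1, -0.1, 7.5, 0, 0.3], [0.1, -0.1, 7.5, 0, 0.2], [0.1, -0.1, 7.5, 0, 0.1], [0.1, -0.1, 7.5, 0, 0]],
])

```text
t: 4.7
eef_pos: [0.5119, -0.0941, 0.103]
eef_rot: [0.0, 0.977, 0.212, 0.0]
ft_force: [-0.3, -0.6, -0.2]
width: 0.0303
grip_force: 0.0
```

Run:
```python
from h import *
s=r.read_state(); print({k:np.round(s[k],4).tolist() for k in ['t','eef_pos','eef_rot','ft_force','torque','width','grip_force']})
```

```text
{'t': 4.7, 'eef_pos': [0.5119, -0.0941, 0.103], 'eef_rot': [0.0, 0.9773, 0.2118, 0.0001], 'ft_force': [-0.3153, -0.5956, -0.2439], 'torque': [0.0294, 0.0076, -0.0122], 'width': 0.0303, 'grip_force': 0.0}
```

>>> apply_moves([
  [[0, 0, 0, 0, 0], [0, 0, 0, 0, 0], [0, 0, 0, 0, 0], [0, 0, 0, 0, 0]],
])

```text
t: 5.1
eef_pos: [0.5118, -0.0939, 0.1029]
eef_rot: [-0.0, 0.977, 0.212, -0.0]
ft_force: [-1.0, 4.3, 4.4]
width: 0.0252
grip_force: 30.0
```

>>> apply_moves([
  [[0.15, -0.04, 0, 0, 0], [0.3, -0.08, 0, 0, 0], [0.45, -0.11, 0, 0, 0], [0.6, -0.14, 0, 0, 0], [0.7, -0.17, 0, 0, 0], [0.7, -0.17, 0, 0, 0], [0.7, -0.17, 0, 0, 0], [0.7, -0.17, 0, 0, 0]],
])

```text
t: 5.9
eef_pos: [0.5171, -0.0899, 0.1029]
eef_rot: [0.0, 0.977, 0.212, -0.0]
ft_force: [-4.7, -1.0, 6.3]
width: 0.025
grip_force: 30.0
```

Run:
```python
from h import *
s=r.read_state(); print({k:np.round(s[k],4).tolist() for k in ['t','eef_pos','eef_rot','ft_force','torque','width','grip_force']})
im=look(['wrist'],['knob_grip','crank_axis'],1)
cv2.imwrite('pics/w3.png',im[150:400,150:450,::-1])
```

```text
{'t': 5.9, 'eef_pos': [0.5171, -0.0899, 0.1029], 'eef_rot': [0.0001, 0.9773, 0.2119, -0.0005], 'ft_force': [-4.6852, -0.9763, 6.306], 'torque': [-0.3125, 0.8711, -0.0018], 'width': 0.025, 'grip_force': 30.0013}
wrist knob_grip [([0.5172, -0.0917, 0.1046], 0.94)]
wrist crank_axis [([0.5596, -0.1558, 0.1021], 0.65)]
```

View pics/w3.png

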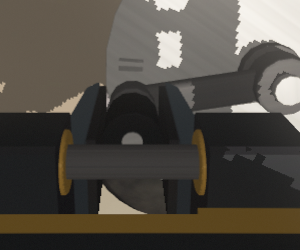

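The knob sits between the pads at about (133,110) in the crop. The load is on the arm at about 4.3 N, with the crank near -0.08 rad. Next I lift the knob.

>>> apply_moves([
  [[0, 0, -0.15, 0, 0], [0, 0, -0.3, 0, 0], [0, 0, -0.45, 0, 0], [0, 0, -0.6, 0, 0], [0, 0, -0.75, 0, 0], [0, 0, -0.9, 0, 0], [0, 0, -1.0, 0, 0], [0, 0, -1.0, 0, 0], [0, 0, -1.0, 0, 0], [0, 0, -1.0, 0, 0]],
])

```text
t: 7.05
eef_pos: [0.5169, -0.0898, 0.1125]
eef_rot: [-0.0, 0.977, 0.212, -0.001]
ft_force: [-4.1, -3.1, -6.2]
width: 0.0252
grip_force: 30.0
```

Run:
```python
from h import *
s=r.read_state(); print({k:np.round(s[k],4).tolist() for k in ['t','eef_pos','eef_rot','ft_force','torque','width','grip_force']})
im=look(['wrist','scene'],['knob_grip','crank_axis'],2)
```

```text
{'t': 7.05, 'eef_pos': [0.5169, -0.0898, 0.1125], 'eef_rot': [-0.0001, 0.9773, 0.2118, -0.0007], 'ft_force': [-4.1178, -3.1325, -6.1528], 'torque': [-0.7642, 0.6455, 0.0237], 'width': 0.0252, 'grip_force': 29.999}
wrist knob_grip [([0.5173, -0.0912, 0.1136], 0.66)]
wrist crank_axis [([0.5605, -0.1549, 0.0992], 0.74)]
wrist knob_grip []
wrist crank_axis [([0.5594, -0.1591, 0.1006], 0.95)]
scene knob_grip []
scene crank_axis [([0.5615, -0.1549, 0.0988], 0.8)]
scene knob_grip []
scene crank_axis [([0.5607, -0.1567, 0.0989], 0.78)]
```

```bash
cat >> h.py <<'E'
def arc(a0,a1,n,R=80.,yaw=24.45):
    y=np.radians(yaw);X=np.array([np.cos(y),np.sin(y)]);Y=np.array([np.sin(y),-np.cos(y)])
    a=np.radians(np.linspace(a0,a1,n+1));p=R*np.c_[np.cos(a),np.sin(a)];d=(p-p[0])[1:]/10
    return np.round(np.c_[d@X,d@Y],2).tolist()
E
python3 - <<'E'
from h import *
for a in (122.7,146.7,170.7): print(a,arc(a,a+24,10))
E
```

```text
122.7 [[-0.33, 0.06], [-0.66, 0.12], [-0.98, 0.21], [-1.3, 0.3], [-1.62, 0.41], [-1.93, 0.53], [-2.24, 0.67], [-2.54, 0.82], [-2.83, 0.98], [-3.12, 1.15]]
146.7 [[-0.28, 0.18], [-0.55, 0.38], [-0.81, 0.59], [-1.07, 0.81], [-1.31, 1.04], [-1.55, 1.27], [-1.77, 1.52], [-1.99, 1.78], [-2.19, 2.05], [-2.38, 2.32]]
170.7 [[-0.18, 0.28], [-0.35, 0.57], [-0.5, 0.87], [-0.65, 1.17], [-0.78, 1.48], [-0.9, 1.79], [-1.0, 2.11], [-1.09, 2.43], [-1.17, 2.76], [-1.23, 3.09]]
```

>>> apply_moves([
  [[-0.16, 0.03, 0, 0, 0], [-0.5, 0.09, 0, 0, 0], [-0.82, 0.16, 0, 0, 0], [-1.14, 0.25, 0, 0, 0], [-1.46, 0.35, 0, 0, 0], [-1.78, 0.47, 0, 0, 0], [-2.1, 0.6, 0, 0, 0], [-2.4, 0.74, 0, 0, 0], [-2.7, 0.9, 0, 0, 0], [-2.98, 1.06, 0, 0, 0], [-3.12, 1.15, 0, 0, 0], [-3.12, 1.15, 0, 0, 0]],
])

```text
t: 8.85
eef_pos: [0.4937, -0.1133, 0.1129]
eef_rot: [0.0, 0.977, 0.212, -0.0]
ft_force: [-2.4, -3.8, -6.8]
width: 0.0254
grip_force: 30.0
```

```bash
cat >> h.py <<'E'
def st(c=(0.560,-0.157)):
    s=r.read_state();p=s['eef_pos'];d=np.array(p[:2])-c;a=np.arctan2(d[1],d[0]);f=np.array(s['ft_force'])
    print('t',round(s['t'],2),'pos',np.round(p,4),'R',round(np.hypot(*d),4),'ang',round(np.degrees(a)%360,2),'f',np.round(f,1),'tan(low+)',round(-f[0]*np.sin(a)+f[1]*np.cos(a),2),'rad',round(f[0]*np.cos(a)+f[1]*np.sin(a),2),'w',round(s['width'],4))
E
python3 -c "
from h import *
st()
look(['wrist'],['knob_grip'],2)"
```

```text
t 8.85 pos [ 0.4937 -0.1133  0.1129] R 0.0794 ang 146.63 f [-2.4 -3.8 -6.8] tan(low+) 4.44 rad -0.1 w 0.0254
wrist knob_grip [([0.4981, -0.1139, 0.1143], 0.66)]
wrist knob_grip [([0.4952, -0.116, 0.114], 0.77)]
```

>>> apply_moves([
  [[-0.14, 0.09, 0, 0, 0], [-0.42, 0.28, 0, 0, 0], [-0.68, 0.48, 0, 0, 0], [-0.94, 0.7, 0, 0, 0], [-1.19, 0.92, 0, 0, 0], [-1.43, 1.15, 0, 0, 0], [-1.66, 1.4, 0, 0, 0], [-1.88, 1.65, 0, 0, 0], [-2.09, 1.91, 0, 0, 0], [-2.28, 2.18, 0, 0, 0], [-2.38, 2.32, 0, 0, 0], [-2.38, 2.32, 0, 0, 0]],
])

```text
t: 10.25
eef_pos: [0.4819, -0.1445, 0.1129]
eef_rot: [0.0, 0.977, 0.212, 0.0]
ft_force: [-4.1, -4.3, -6.8]
width: 0.0255
grip_force: 30.0
```

```bash
python3 -c "
from h import *
st()
print(arc(170.7,182.7,10)); print(arc(182.7,190.7,10)); print(arc(190.7,198.7,12))"
```

```text
t 10.25 pos [ 0.4819 -0.1445  0.1129] R 0.0791 ang 170.89 f [-4.1 -4.3 -6.8] tan(low+) 4.87 rad 3.36 w 0.0255
[[-0.09, 0.14], [-0.18, 0.28], [-0.27, 0.43], [-0.35, 0.57], [-0.43, 0.72], [-0.5, 0.87], [-0.58, 1.02], [-0.65, 1.17], [-0.72, 1.33], [-0.78, 1.48]]
[[-0.04, 0.1], [-0.08, 0.21], [-0.12, 0.31], [-0.15, 0.42], [-0.19, 0.53], [-0.22, 0.63], [-0.25, 0.74], [-0.28, 0.85], [-0.31, 0.95], [-0.34, 1.06]]
[[-0.02, 0.09], [-0.04, 0.18], [-0.06, 0.27], [-0.08, 0.36], [-0.1, 0.46], [-0.11, 0.55], [-0.13, 0.64], [-0.14, 0.73], [-0.16, 0.82], [-0.17, 0.91], [-0.18, 1.01], [-0.19, 1.1]]
```

>>> apply_moves([
  [[-0.1, 0.13, 0, 0, 0], [-0.2, 0.27, 0, 0, 0], [-0.29, 0.42, 0, 0, 0], [-0.38, 0.56, 0, 0, 0], [-0.46, 0.71, 0, 0, 0], [-0.53, 0.86, 0, 0, 0], [-0.61, 1.01, 0, 0, 0], [-0.69, 1.15, 0, 0, 0], [-0.76, 1.31, 0, 0, 0], [-0.82, 1.46, 0, 0, 0], [-0.82, 1.46, 0, 0, 0]],
])

```text
t: 11.35
eef_pos: [0.4806, -0.161, 0.113]
eef_rot: [0.0, 0.977, 0.212, 0.0]
ft_force: [0.5, -4.6, -6.6]
width: 0.0255
grip_force: 30.0
```

```bash
python3 -c "
from h import *
st()"
```

```text
t 11.35 pos [ 0.4806 -0.161   0.113 ] R 0.0795 ang 182.9 f [ 0.5 -4.6 -6.6] tan(low+) 4.58 rad -0.3 w 0.0255
```

>>> apply_moves([
  [[-0.04, 0.1, 0, 0, 0], [-0.08, 0.21, 0, 0, 0], [-0.12, 0.31, 0, 0, 0], [-0.15, 0.42, 0, 0, 0], [-0.19, 0.53, 0, 0, 0], [-0.22, 0.63, 0, 0, 0], [-0.25, 0.74, 0, 0, 0], [-0.28, 0.85, 0, 0, 0], [-0.31, 0.95, 0, 0, 0], [-0.34, 1.06, 0, 0, 0], [-0.34, 1.06, 0, 0, 0]],
])

```text
t: 12.45
eef_pos: [0.4818, -0.172, 0.1129]
eef_rot: [0.0, 0.977, 0.212, 0.0]
ft_force: [2.9, -5.0, -6.4]
width: 0.0252
grip_force: 30.0
```

```bash
python3 -c "
from h import *
st()"
```

```text
t 12.45 pos [ 0.4818 -0.172   0.1129] R 0.0796 ang 190.83 f [ 2.9 -5.  -6.4] tan(low+) 5.43 rad -1.91 w 0.0252
```

>>> apply_moves([
  [[0, 0.06, 0, 0, 0], [-0.01, 0.12, 0, 0, 0], [-0.02, 0.18, 0, 0, 0], [-0.03, 0.24, 0, 0, 0], [-0.04, 0.3, 0, 0, 0], [-0.04, 0.3, 0, 0, 0]],
])

```text
t: 13.05
eef_pos: [0.4826, -0.1747, 0.1129]
eef_rot: [0.0, 0.977, 0.212, -0.0]
ft_force: [1.4, -4.5, -6.3]
width: 0.0256
grip_force: 30.0
```

>>> apply_moves([
  [[-0.01, 0.05, 0, 0, 0], [-0.02, 0.1, 0, 0, 0], [-0.03, 0.15, 0, 0, 0], [-0.03, 0.2, 0, 0, 0], [-0.03, 0.2, 0, 0, 0]],
])

```text
t: 13.55
eef_pos: [0.4831, -0.1766, 0.1129]
eef_rot: [0.0, 0.977, 0.212, -0.0]
ft_force: [0.7, -6.3, -5.7]
width: 0.0251
grip_force: 30.0
```

```bash
python3 -c "
from h import *
st()"
```

```text
t 13.55 pos [ 0.4831 -0.1766  0.1129] R 0.0794 ang 194.32 f [ 0.7 -6.3 -5.7] tan(low+) 6.28 rad 0.93 w 0.0251
```

>>> apply_moves([
  [[-0.01, 0.05, 0, 0, 0], [-0.02, 0.1, 0, 0, 0], [-0.03, 0.15, 0, 0, 0], [-0.03, 0.15, 0, 0, 0]],
])

```text
t: 13.95
eef_pos: [0.4835, -0.1782, 0.1129]
eef_rot: [0.0, 0.977, 0.212, 0.0]
ft_force: [2.5, -4.4, -6.8]
width: 0.0254
grip_force: 30.0
```

>>> apply_moves([
  [[-0.01, 0.05, 0, 0, 0], [-0.02, 0.1, 0, 0, 0], [-0.02, 0.12, 0, 0, 0], [-0.02, 0.12, 0, 0, 0]],
])

```text
t: 14.35
eef_pos: [0.4838, -0.1793, 0.1129]
eef_rot: [0.0, 0.977, 0.212, 0.0]
ft_force: [2.5, -4.5, -6.4]
width: 0.0252
grip_force: 30.0
```

>>> apply_moves([
  [[-0.01, 0.05, 0, 0, 0], [-0.01, 0.1, 0, 0, 0], [-0.01, 0.1, 0, 0, 0]],
])

```text
t: 14.65
eef_pos: [0.4841, -0.1803, 0.1129]
eef_rot: [0.0, 0.977, 0.212, 0.0]
ft_force: [1.6, -4.4, -6.0]
width: 0.0252
grip_force: 30.0
```

>>> apply_moves([
  [[-0.01, 0.05, 0, 0, 0], [-0.01, 0.1, 0, 0, 0], [-0.01, 0.1, 0, 0, 0]],
])

```text
t: 14.95
eef_pos: [0.4845, -0.1812, 0.1129]
eef_rot: [0.0, 0.977, 0.212, -0.0]
ft_force: [1.1, -5.7, -5.7]
width: 0.0257
grip_force: 30.0
```

>>> apply_moves([
  [[-0.01, 0.05, 0, 0, 0], [-0.01, 0.1, 0, 0, 0], [-0.01, 0.1, 0, 0, 0]],
])

```text
t: 15.25
eef_pos: [0.4848, -0.1822, 0.1129]
eef_rot: [0.0, 0.977, 0.212, 0.0]
ft_force: [1.5, -4.5, -6.0]
width: 0.0254
grip_force: 30.0
```

>>> apply_moves([
  [[-0.01, 0.05, 0, 0, 0], [-0.01, 0.1, 0, 0, 0], [-0.01, 0.1, 0, 0, 0]],
])

```text
t: 15.55
eef_pos: [0.4851, -0.1831, 0.1129]
eef_rot: [0.0, 0.977, 0.212, 0.0]
ft_force: [1.4, -4.9, -5.7]
width: 0.0252
grip_force: 30.0
```

>>> apply_moves([
  [[-0.01, 0.05, 0, 0, 0], [-0.01, 0.1, 0, 0, 0], [-0.01, 0.1, 0, 0, 0]],
])

```text
t: 15.85
eef_pos: [0.4855, -0.184, 0.1129]
eef_rot: [0.0, 0.977, 0.212, 0.0]
ft_force: [2.1, -5.1, -5.8]
width: 0.0253
grip_force: 30.0
```

>>> apply_moves([
  [[-0.01, 0.05, 0, 0, 0], [-0.01, 0.1, 0, 0, 0], [-0.01, 0.1, 0, 0, 0]],
])

```text
t: 16.15
eef_pos: [0.4858, -0.185, 0.1129]
eef_rot: [0.0, 0.977, 0.212, 0.0]
ft_force: [1.0, -5.5, -6.0]
width: 0.0251
grip_force: 30.0
```

>>> apply_moves([
  [[0, 0.05, 0, 0, 0], [-0.01, 0.1, 0, 0, 0], [-0.01, 0.1, 0, 0, 0]],
])

```text
t: 16.45
eef_pos: [0.4861, -0.186, 0.1129]
eef_rot: [0.0, 0.977, 0.212, 0.0]
ft_force: [1.4, -4.4, -6.1]
width: 0.0253
grip_force: 30.0
```

>>> apply_moves([
  [[0, 0.05, 0, 0, 0], [-0.01, 0.1, 0, 0, 0], [-0.01, 0.1, 0, 0, 0]],
])

```text
t: 16.75
eef_pos: [0.4865, -0.1869, 0.113]
eef_rot: [0.0, 0.977, 0.212, 0.0]
ft_force: [1.4, -4.2, -6.4]
width: 0.0254
grip_force: 30.0
```

>>> apply_moves([
  [[0, 0.05, 0, 0, 0], [-0.01, 0.1, 0, 0, 0], [-0.01, 0.1, 0, 0, 0]],
])

```text
t: 17.05
eef_pos: [0.4868, -0.1879, 0.1129]
eef_rot: [0.0, 0.977, 0.212, 0.0]
ft_force: [2.2, -4.4, -7.0]
width: 0.0252
grip_force: 30.0
```

>>> apply_moves([
  [[0, 0.05, 0, 0, 0], [-0.01, 0.1, 0, 0, 0], [-0.01, 0.1, 0, 0, 0]],
])

```text
t: 17.35
eef_pos: [0.487, -0.1886, 0.1129]
eef_rot: [-0.0, 0.977, 0.212, -0.0]
ft_force: [2.4, -2.3, -6.1]
width: 0.0255
grip_force: 30.0
```

>>> apply_moves([
  [[0, 0.03, 0, 0, 0], [0, 0.05, 0, 0, 0], [0, 0.05, 0, 0, 0], [0, 0.05, 0, 0, 0]],
])

```text
t: 17.75
eef_pos: [0.4871, -0.189, 0.1129]
eef_rot: [-0.0, 0.977, 0.212, -0.0]
ft_force: [1.4, 0.4, -6.2]
width: 0.0254
grip_force: 30.0
```

```bash
python3 -c "
from h import *
st()"
```

```text
t 17.75 pos [ 0.4871 -0.189   0.1129] R 0.0796 ang 203.71 f [ 1.4  0.4 -6.2] tan(low+) 0.23 rad -1.44 w 0.0254
```

>>> apply_moves([
  [[0, 0, 0, 0, 0], [0, 0, 0, 0, 0], [0, 0, 0, 0, 0], [0, 0, 0, 0, 0], [0, 0, 0, 0, 0], [0, 0, 0, 0, 0], [0, 0, 0, 0, 0], [0, 0, 0, 0, 0], [0, 0, 0, 0, 0], [0, 0, 0, 0, 0], [0, 0, 0, 0, 0], [0, 0, 0, 0, 0]],
])

```text
t: 18.95
eef_pos: [0.4872, -0.1892, 0.1129]
eef_rot: [-0.0, 0.977, 0.212, -0.0]
ft_force: [1.9, 1.5, -6.7]
width: 0.025
grip_force: 30.0
```

Run:
```python
from h import *
for _ in range(3): grab_frame('wrist'); st()
im=grab_frame('scene'); cv2.imwrite('pics/s4.png',cv2.resize(im[140:290,200:420],None,fx=3,fy=3)[:,:,::-1])
```

```text
t 19.0 pos [ 0.4872 -0.1892  0.1129] R 0.0796 ang 203.84 f [ 1.4  0.6 -6. ] tan(low+) 0.01 rad -1.57 w 0.0254
t 19.05 pos [ 0.4872 -0.1892  0.1129] R 0.0796 ang 203.85 f [ 2.3  0.4 -5.6] tan(low+) 0.53 rad -2.24 w 0.0255
t 19.1 pos [ 0.4872 -0.1892  0.1129] R 0.0796 ang 203.85 f [ 1.   1.  -5.4] tan(low+) -0.5 rad -1.33 w 0.025
```

View pics/s4.png

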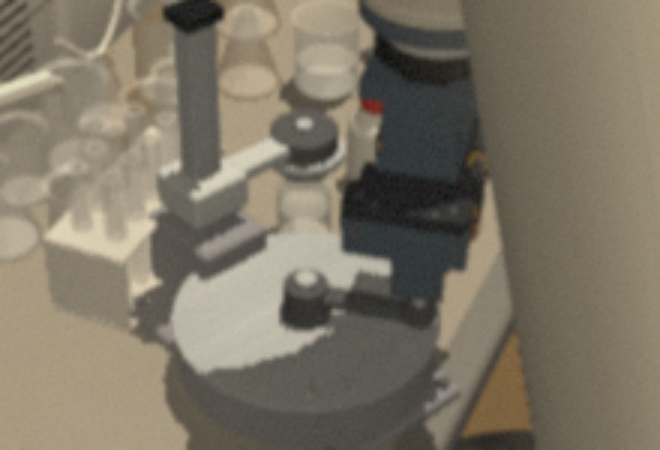

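The plate at (305,140) sits on the clear bottle's neck at (303,185). Tangential force is about zero, so the load has left the crank. Next I lower the knob.

>>> apply_moves([
  [[0, 0, 0.2, 0, 0], [0, 0, 0.4, 0, 0], [0, 0, 0.6, 0, 0], [0, 0, 0.8, 0, 0], [0, 0, 0.9, 0, 0], [0, 0, 0.98, 0, 0], [0, 0, 0.98, 0, 0], [0, 0, 0.98, 0, 0]],
])

```text
t: 19.95
eef_pos: [0.4872, -0.1892, 0.1031]
eef_rot: [-0.0, 0.977, 0.212, 0.0]
ft_force: [1.1, 1.3, -4.8]
width: 0.0252
grip_force: 30.0
```

>>> apply_moves([
  [[0, 0, 0.05, 0, 0], [0, 0, 0.1, 0, 0], [0, 0, 0.1, 0, 0]],
])

```text
t: 20.25
eef_pos: [0.4876, -0.1894, 0.1028]
eef_rot: [0.0, 0.977, 0.212, 0.0]
ft_force: [-1.0, 1.4, 9.5]
width: 0.0252
grip_force: 30.0
```

>>> apply_moves([
  [[0, 0, -0.06, 0, 0], [0, 0, -0.06, 0, 0], [0, 0, -0.06, 0, 0.4], [0, 0, -0.06, 0, 0.5], [0, 0, -0.06, 0, 0.6], [0, 0, -0.06, 0, 0.7], [0, 0, -0.06, 0, 0.7], [0, 0, -0.06, 0, 0.7]],
])

```text
t: 21.05
eef_pos: [0.4872, -0.1892, 0.1027]
eef_rot: [-0.0, 0.977, 0.212, -0.0]
ft_force: [-0.3, -0.5, -0.1]
width: 0.0637
grip_force: 0.0
```

>>> apply_moves([
  [[0, 0, -1, 0, 0.7], [0, 0, -2, 0, 0.7], [0, 0, -4, 0, 0.7], [0, 0, -7, 0, 0.7], [0, 0, -10, 0, 0.7], [-2, 0, -12, 0, 0.7], [-4, 0, -13, 0, 0.7], [-6, 0, -13, 0, 0.7], [-6, 0, -13, 0, 0.7], [-6, 0, -13, 0, 0.7]],
])

```text
t: 22.05
eef_pos: [0.4327, -0.2141, 0.2335]
eef_rot: [0.0, 0.977, 0.211, 0.0]
ft_force: [-0.2, 0.5, 0.4]
width: 0.0636
grip_force: 0.0
```

Run:
```python
from h import *
st(); im=look(['scene','wrist'],['knob_grip','plate_underside'],2)
cv2.imwrite('pics/w5.png',im[:,:,::-1])
```

```text
t 22.05 pos [ 0.4327 -0.2141  0.2335] R 0.1395 ang 204.18 f [-0.2  0.5  0.4] tan(low+) -0.51 rad -0.01 w 0.0636
scene knob_grip [([0.4878, -0.1913, 0.1052], 0.66), ([0.5616, -0.1562, 0.1004], 0.28)]
scene plate_underside []
scene knob_grip [([0.4874, -0.19, 0.1058], 0.74)]
scene plate_underside [([0.6563, -0.2766, 0.0794], 0.55)]
wrist knob_grip [([0.4915, -0.1902, 0.1024], 0.92)]
wrist plate_underside []
wrist knob_grip [([0.4903, -0.193, 0.101], 0.73)]
wrist plate_underside []
```

View pics/w5.png

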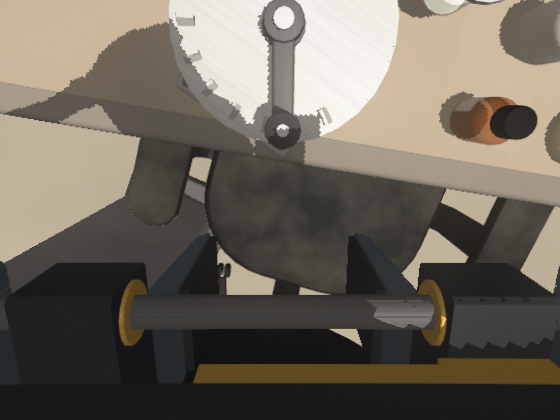

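The knob at (282,130) is free and down. The plate underside measures about 0.08 m, which fits the 74 mm bottle plus the foot.

```bash
python3 -c "
from plant import r
print(r.hand_in())"
```

```text
the job is handed in; nothing more can be done
None
```

The plate was eased down onto the clear bottle and rests there with the knob lowered and let go. The job is handed in at about 22 s; no verdict was shown.

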